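# Unlock a take-out hand from its storage dock

### The job

Take the take-out hand out of its storage dock and set it down flat on the middle of the black mat. Its locking screw has to come up first: gently pull the black knob up against its spring until you feel the thread, keep that light pull while turning anticlockwise (seen from above) until the thread bites, and wind it fully out, just snug against its end stop, so that it stays up by itself; do not strain the thread or the stop, force the hand against the pin or slam it down. Leave the screw up and do not disturb the other things on the bench.

Things in the scene. Friction and masses are not known exactly. Their poses are not given: they have to be found in the camera images.
- dock: Fixed storage dock on the bench: blue base slab 130 x 120 mm, 15 mm thick, with two aluminium guide rails and a bridge across them (top of the bridge 43 mm above the bench). Origin: on the bench straight under the screw's axis. The hand slides out of it level along the dock's own -x; its rails end 60 mm on the -x side of the origin, its slab 85 mm.
- collar: Brass threaded collar, 42 mm across and 12 mm high, fixed on the dock's bridge round the screw; its top is 55 mm above the bench. Hidden inside is a coarse right-hand two-start thread: turned anticlockwise the screw rises 2.5 mm per radian. Where the thread starts is not known beforehand. The thread takes 30 N at most: 12 to 18 N of pull in all, spring included, are plenty.
- screw: The captive locking screw: black knurled knob, 30 mm across, 24 mm high, underside 57 mm above the bench at rest; its 10 mm steel pin goes down through the collar into the hand's lock hole. Origin on its axis, 57 mm below the knob's underside, z up. A spring pulls it down: 5 N at rest, 0.45 N more per mm of lift. It turns freely while down; let go before the thread bites and it springs back.
- knob_grip (a point): Point on the screw's axis at mid-height of the black knob, 69 mm above the bench with the screw down (pin 10 mm deep in the hand). Pulled straight up, the knob meets the thread 3 to 9 mm up; turned anticlockwise under a light pull it climbs, bites within 0.3 to 2.6 rad, and then stays up when let go. About 2 rad more bring it to the end stop, 12.9 mm up, pin clear of the hand.
- takeout: Take-out hand, loose, about 0.5 kg: aluminium tongue 146 x 50 x 12 mm (from 23 mm on the +x side of the origin to 123 mm on the -x side), lying in the dock's guide with 1.5 mm play, and across it a bar with a blue suction cup at each end. Origin: on the lock hole's axis at the tongue's underside, 15 mm above the bench in the dock; x along the tongue (in the dock, as the dock's x), z up.
- takeout_grip (a point): Where to hold the hand: middle of its bar, 46 mm above its underside, 95 mm on the -x side of its origin. The bar runs along the hand's y, is 30 mm wide along x, and spans heights of 28 to 58 mm above the underside; the free length between the cups is 110 mm; the cups' tops are 85 mm above the underside.
- takeout_middle (a point): Middle of the tongue's underside (50 mm on the -x side of the hand's origin).
- mat: Black ribbed rubber mat fixed on the bench, 270 x 250 mm (x, y), 4 mm thick. Origin at the middle of its underside.
- parts_bin: Blue open bin, 120 x 100 x 60 mm, a bystander. Origin under its middle.
- spray_can: Spray can, 52 mm in diameter, 150 mm high, a bystander. Origin under its middle.
- screwdriver: Screwdriver with a red handle, 190 mm long, lying, a bystander. Origin near its middle.
- grease_jar: White jar, 60 mm in diameter and 60 mm high, a bystander. Origin under its middle.
- end_stop: Steel end stop of the screw, inside the collar's foot (38 mm across, hidden). It stops the turning when the screw is wound fully out, and takes 30 N at most, which is about 0.3 N m of turning: 0.15 N m is plenty.
There are look-alikes about, which are no part of the job. Leave any green look-alike of the dock alone.

How it is judged:
By the outcome, as a careful person would: the job done as asked, in the order asked, and still so for the second after the job is handed in, with the robot touching nothing.
It also fails if it takes over 72 s, if anything falls off the work surface, if the arm or the gripper's body presses on something with over 40 N, if the wrist force passes 120 N, or if a joint passes its speed limit or range.

### The arm

A 6-joint arm with a two-finger parallel gripper is mounted at the origin on the work surface. World frame = base frame: x ahead of the robot, y to its left, z up, the work surface at z = 0. Lengths are in m, angles in degrees, forces in N, time in s.
With the tool pointing down it reaches from about 0.3 to 0.85 m from the base axis. Payload 5.4 kg.
Tool frame: the origin (TCP) lies between the finger pads; the fingertips stand 25 mm ahead of it and the grasp point (between the pads) lies 6 mm ahead of it; z points along the fingers, x is the direction in which the jaws open and shut, and the axes are right-handed (so a half turn about z gives the same grasp; the last joint's range is limited). The gripper opens to 85 mm and grips with 20 to 120 N. Pads are 22 mm wide; open, the fingers measure 114 mm over their backs; the gripper's body (76 mm by 85 mm) begins 54 mm behind the grasp point. The pads swing forward as they close: fully open they stand 13 mm farther back than shut.
Start: joints at [-84.574, 9.076, 91.501, -0, 79.423, -12.038], TCP at [0.173, -0.548, 0.256] pointing down, gripper open.
Joint ranges: [-166.64, 166.64], [-54.1, 131.32], [10.49, 154.53], [-73.88, 253.88], [9.74, 151.15], [-171.62, 171.62]. Speed limits (degrees/s): [147.25, 147.25, 180, 180, 180, 180].

### API

Orientations are given as a 3x3 rotation matrix whose columns are the frame's x, y, z axes.
In Python, from bench import arm, cams, job_done gives the robot as it stands. The module is installed in compiled form; this text tells all that it offers.
- The arm moves only by the tool drive_tool, never from a script. Its argument "deltas" is a list of rows, each an object of numbers: "tx", "ty", "tz": the shift along the tool's x, y, z in m; "wx", "wy", "wz": the turn, a rotation vector about the tool's x, y, z in degrees. In form: [{"tx": .., "ty": .., "tz": .., "wx": .., "wy": .., "wz": ..}, ...]. A call has 1 to 5 rows; each row is the pose to reach, as a shift and turn from the pose commanded when the call began, along the tool's axes at that moment; what a row does not reach only later rows make up. A row lasts 1/10 s, in which the tool goes at most 50 mm and 8.59 degrees, less where a joint would pass 70% of its speed; a pose out of reach is approached as far as the arm can. A call with a gripper value outside its range is refused whole. "grip" is the closure, from 0 (fully open) to 1 (shut), set as the call begins (left out, the last holds). The fingers move at their own pace and stop on an object; "newtons" is the grip in N (left out, the last holds). Time passes only in rows, so rows that repeat a pose let the fingers close. It gives the time, the measured TCP pose, the force and the opening at its end, in the units of the state.
- arm.get_state(): the state, without advancing time (a new reading comes with each control period).
- cams.snapshot(name): name is "scene" or "side" or "wrist"; returns a dict with "color" (384x512x3 uint8, red, green, blue), "vertical_fov" (degrees; the focal length in pixels is half the picture's height over the tangent of half this angle, whatever the lens; pixels are square), "cx", "cy" (the principal point, pixels), "R" (3x3) and "t" (3): a world point X has camera coordinates R X + t. Camera axes: x right, y down, z forward; pixel columns grow to the right and rows downward; lengths in m; the calibration is good to about 2 mm. A picture is of the moment at which its call begins. There is no depth.
- job_done(): hands the job in, once; it reports no verdict.
Trained networks look in a picture, given as the dict that the camera call returned (one of the last four; its "shot" number tells which), for a name from the list of things; names that differ only in an ending like _2 or _b are one class to them, and where a whole thing is asked for, a point or a joint stands for the part that bears it (a point fixed in the world has none). Each returns a list of dicts, best first, with "score" (0 to 1); they miss things now and then, are a little off and sometimes report something else, mostly with a low value. They report only what shows in the picture. A call takes as long as a camera call. They do not tell look-alikes from the thing itself.
- cams.boxes_of(picture, name): "extent" ([left, top, right, bottom] in pixels, round what is visible of it).
- cams.mark_of(picture, name): "location" ([column, row] in pixels: a listed point, or the origin of a listed thing).
The state is a dict: "t": time; "joint_positions": joint angles; "dq": joint speeds; "joint_efforts": joint torques, N m; "position": TCP position; "tcp_rot": TCP orientation; "wrist_force": force on the tool from outside, world axes, zero at the start; "torque": the same for the moment, N m; "width": finger opening in m.
Only numpy, scipy, OpenCV 4.12 (cv2) and the standard library are available. Lean on these libraries where they do the work, as an engineer would, in place of code of your own. Each camera call takes 0.05 s, during which the arm holds its last target.

## Working session

There is one attempt and no reset: what is moved stays moved. The work goes in short steps, Python scripts to look and compute and a tool call to move; the robot and the scene stay as the last step left them, time stands still between calls to the robot, and variables do not carry over. Pictures are saved under pics/ and viewed, and the job is handed in when it is done.

Besides the shell and the picture viewer there is one more tool, called after ">>>" as name([rows], argument=value, ...), one row to a line, values as JSON. drive_tool: Moves the arm, as the interface text tells. Its arguments: {"type":"object","properties":{"deltas":{"type":"array"},"grip":{"type":"number"},"newtons":{"type":"number"}},"required":["deltas"]}

```bash
mkdir -p pics; cat > h.py <<'E'
import numpy as np, cv2
from bench import arm, cams, job_done
def snap(n,f=None):
    p=cams.snapshot(n)
    if f: cv2.imwrite('pics/'+f,p['color'][:,:,::-1])
    return p
def foc(p): return p['color'].shape[0]/2/np.tan(np.radians(p['vertical_fov'])/2)
def ray(p,uv):
    R=np.array(p['R']);t=np.array(p['t']);f=foc(p)
    d=R.T@np.array([(uv[0]-p['cx'])/f,(uv[1]-p['cy'])/f,1.]);return -R.T@t,d/np.linalg.norm(d)
def atz(p,uv,z):
    o,d=ray(p,uv);return o+d*(z-o[2])/d[2]
def proj(p,X):
    c=np.array(p['R'])@np.array(X)+np.array(p['t']);f=foc(p);return np.array([f*c[0]/c[2]+p['cx'],f*c[1]/c[2]+p['cy']])
def tri(rs):
    A=np.zeros((3,3));b=np.zeros(3)
    for o,d in rs:
        M=np.eye(3)-np.outer(d,d);A+=M;b+=M@o
    return np.linalg.solve(A,b)
E
python3 - <<'E'
from h import *
for n in ['scene','side']:
    p=snap(n,n+'1.png');print(n,p['vertical_fov'],p['cx'],p['cy'],(-np.array(p['R']).T@p['t']).round(3))
    for k,z in [('knob_grip',.069),('screw',0),('dock',0),('takeout_grip',.061),('takeout_middle',.015),('takeout',.015),('mat',0),('collar',.05)]:
        print(k,[(np.round(m['location']).tolist(),round(m['score'],2),atz(p,m['location'],z)[:2].round(3).tolist()) for m in cams.mark_of(p,k)[:3]])
s=arm.get_state();print(s)
E
```

```text
scene 45.99422643011381 261.9715525510097 187.4234618277418 [1.15  0.693 1.143]
knob_grip [([189.0, 225.0], 0.69, [0.827, 0.125]), ([270.0, 174.0], 0.66, [0.543, 0.166]), ([268.0, 189.0], 0.61, [0.588, 0.197])]
screw [([270.0, 189.0], 0.67, [0.547, 0.17]), ([428.0, 244.0], 0.64, [0.374, 0.626]), ([198.0, 243.0], 0.49, [0.826, 0.15])]
dock [([271.0, 188.0], 0.81, [0.543, 0.171]), ([429.0, 247.0], 0.61, [0.379, 0.633]), ([196.0, 242.0], 0.57, [0.826, 0.145])]
takeout_grip [([238.0, 166.0], 0.95, [0.584, 0.072]), ([269.0, 181.0], 0.49, [0.561, 0.178])]
takeout_middle []
takeout [([270.0, 185.0], 0.9, [0.544, 0.167])]
mat [([197.0, 115.0], 0.67, [0.495, -0.223])]
collar [([270.0, 179.0], 0.66, [0.548, 0.169]), ([194.0, 233.0], 0.5, [0.827, 0.143])]
side 48.94946283047215 254.3019414374907 190.20108744564655 [0.516 1.358 0.799]
knob_grip [([342.0, 297.0], 0.62, [0.375, 0.628]), ([193.0, 184.0], 0.48, [0.829, 0.123]), ([271.0, 195.0], 0.47, [0.557, 0.181])]
screw [([194.0, 203.0], 0.66, [0.828, 0.135]), ([273.0, 210.0], 0.53, [0.551, 0.167])]
dock [([274.0, 208.0], 0.72, [0.551, 0.158]), (
[... 496 characters left out ...]
1, -1.55247554e-03,
        7.94231347e+01, -1.20374677e+01]), 'dq': array([ 0.01742588, -0.0219274 , -0.01597833,  0.0592947 ,  0.01741163,
        0.00592482]), 'joint_efforts': array([ 3.89590614e-04, -3.95988250e+01, -3.31713223e+01, -3.30713474e-04,
        3.24408411e-04,  2.71456508e-05]), 'position': array([ 0.17252874, -0.54849394,  0.25632355]), 'tcp_rot': array([[ 3.00098155e-01, -9.53908327e-01, -2.25684130e-05],
       [-9.53908327e-01, -3.00098154e-01, -4.40813638e-05],
       [ 3.52768409e-05,  3.47569330e-05, -9.99999999e-01]]), 'wrist_force': array([ 0.39647121, -0.06037711, -0.20061854]), 'torque': array([-0.03373443,  0.02931438, -0.06043033]), 'width': 0.0853876132282485}
```

```bash
python3 - <<'E'
import cv2
a=cv2.imread('pics/scene1.png');b=cv2.imread('pics/side1.png')
cv2.imwrite('pics/s1z.png',cv2.resize(a,(800,600),interpolation=cv2.INTER_CUBIC))
cv2.imwrite('pics/d1z.png',cv2.resize(b,(800,600),interpolation=cv2.INTER_CUBIC))
E
```

```text
(no output)
```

View pics/s1z.png

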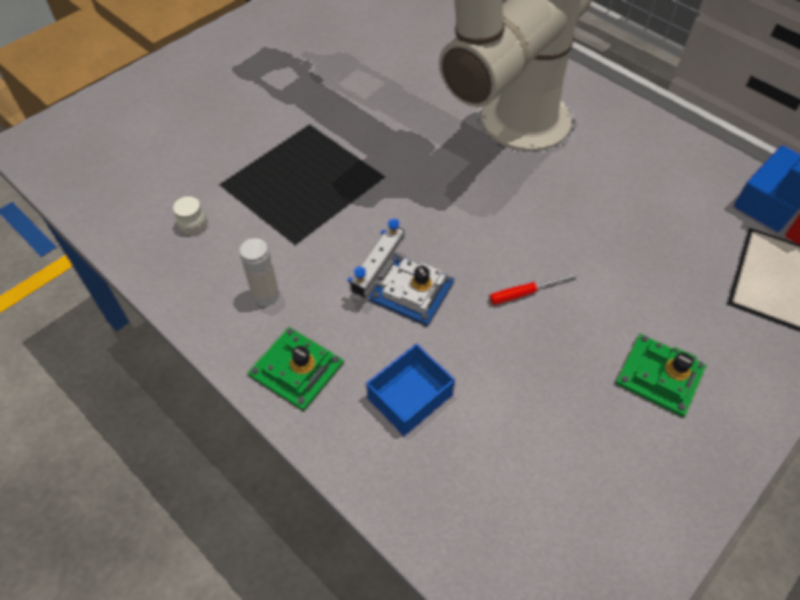

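View pics/d1z.png

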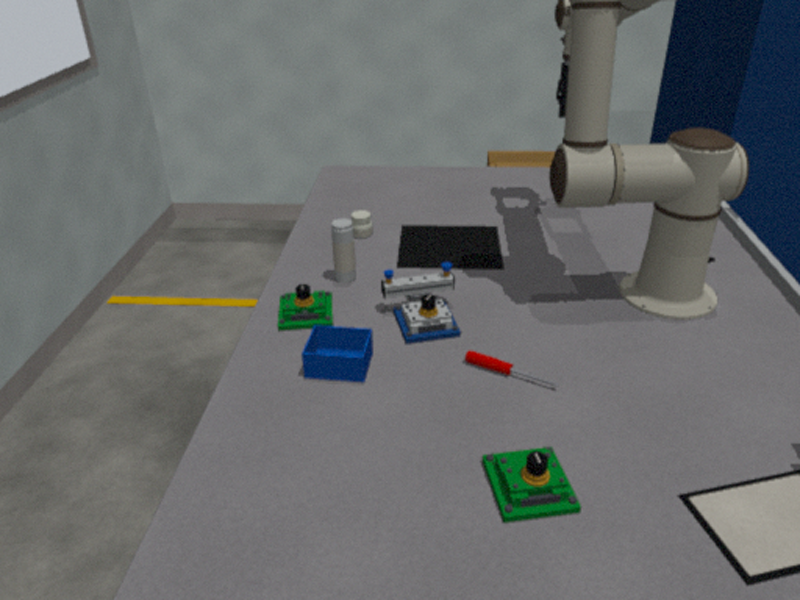

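The blue dock is at scene (270,180), with its hand pointing to world −y. The mat is at (197,115). The two green docks, at (190,230) and (425,240), are look-alikes. I'll move above the knob for a wrist view.

```bash
cat >> h.py <<'E'
def Rz(yaw):
    c,s=np.cos(np.radians(yaw)),np.sin(np.radians(yaw))
    return np.array([[c,s,0],[s,-c,0],[0,0,-1.]])
def delta(pos,yaw=None):
    s=arm.get_state();R=np.array(s['tcp_rot']);d=R.T@(np.array(pos)-s['position'])
    from scipy.spatial.transform import Rotation as Q
    w=np.zeros(3) if yaw is None else np.degrees(Q.from_matrix(R.T@Rz(yaw)).as_rotvec())
    print('t',s['t'],'pos',s['position'].round(4),'yaw',np.degrees(np.arctan2(R[1,0],R[0,0])).round(2),'q6',round(s['joint_positions'][5],1),'d',d.round(4),'w',w.round(2),'F',s['wrist_force'].round(2),'T',s['torque'].round(3),'wd',round(s['width'],4))
E
python3 -c "
from h import *
delta([.55,.10,.26],-147)"
```

```text
t 0.9 pos [ 0.1725 -0.5485  0.2563] yaw -72.54 q6 -12.0 d [-0.5053 -0.5547 -0.0037] w [ 0.   -0.   74.46] F [ 0.4  -0.06 -0.2 ] T [-0.034  0.029 -0.06 ] wd 0.0854
```

>>> drive_tool([
  {"tx": -0.505,"ty": -0.555,"tz": -0.004,"wz": 74},
  {"tx": -0.505,"ty": -0.555,"tz": -0.004,"wz": 74},
  {"tx": -0.505,"ty": -0.555,"tz": -0.004,"wz": 74},
  {"tx": -0.505,"ty": -0.555,"tz": -0.004,"wz": 74},
  {"tx": -0.505,"ty": -0.555,"tz": -0.004,"wz": 74},
])

```text
invalid input at $.deltas[0]: expected keys tx, ty, tz, wx, wy, wz
```

```bash
python3 -c "
from h import *
delta([.55,.10,.26],-147)"
```

```text
t 0.9 pos [ 0.1725 -0.5485  0.2563] yaw -72.54 q6 -12.0 d [-0.5053 -0.5547 -0.0037] w [ 0.   -0.   74.46] F [ 0.4  -0.06 -0.2 ] T [-0.034  0.029 -0.06 ] wd 0.0854
```

>>> drive_tool([
  {"tx": -0.505,"ty": -0.555,"tz": -0.004,"wx": 0,"wy": 0,"wz": 74},
  {"tx": -0.505,"ty": -0.555,"tz": -0.004,"wx": 0,"wy": 0,"wz": 74},
  {"tx": -0.505,"ty": -0.555,"tz": -0.004,"wx": 0,"wy": 0,"wz": 74},
  {"tx": -0.505,"ty": -0.555,"tz": -0.004,"wx": 0,"wy": 0,"wz": 74},
  {"tx": -0.505,"ty": -0.555,"tz": -0.004,"wx": 0,"wy": 0,"wz": 74},
])

```text
t: 1.4
position: [0.2957, -0.3373, 0.2578]
tcp_rot: [[-0.416, -0.91, 0.0], [-0.91, 0.416, -0.0], [0.0, -0.001, -1.0]]
wrist_force: [1.3, -0.0, 0.3]
width: 0.0853
```

```bash
python3 -c "
from h import *
delta([.55,.10,.26],-147)"
```

```text
t 1.4 pos [ 0.2957 -0.3373  0.2578] yaw -114.56 q6 50.3 d [-0.5034 -0.0496 -0.0023] w [-3.000e-02  0.000e+00  3.244e+01] F [ 1.33 -0.02  0.26] T [ 0.004 -0.046 -0.025] wd 0.0853
```

>>> drive_tool([
  {"tx": -0.503,"ty": -0.05,"tz": -0.002,"wx": 0,"wy": 0,"wz": 32},
  {"tx": -0.503,"ty": -0.05,"tz": -0.002,"wx": 0,"wy": 0,"wz": 32},
  {"tx": -0.503,"ty": -0.05,"tz": -0.002,"wx": 0,"wy": 0,"wz": 32},
  {"tx": -0.503,"ty": -0.05,"tz": -0.002,"wx": 0,"wy": 0,"wz": 32},
  {"tx": -0.503,"ty": -0.05,"tz": -0.002,"wx": 0,"wy": 0,"wz": 32},
])

```text
t: 1.9
position: [0.4059, -0.1482, 0.259]
tcp_rot: [[-0.834, -0.552, 0.001], [-0.552, 0.834, -0.001], [-0.0, -0.001, -1.0]]
wrist_force: [0.3, 0.3, -0.8]
width: 0.0853
```

```bash
python3 -c "
from h import *
delta([.55,.10,.26],-147)"
```

```text
t 1.9 pos [ 0.4059 -0.1482  0.259 ] yaw -146.49 q6 110.3 d [-0.2571  0.1274 -0.0012] w [-0.08  0.01  0.51] F [ 0.32  0.28 -0.76] T [-0.058 -0.052 -0.017] wd 0.0853
```

>>> drive_tool([
  {"tx": -0.257,"ty": 0.127,"tz": -0.001,"wx": 0,"wy": 0,"wz": 0},
  {"tx": -0.257,"ty": 0.127,"tz": -0.001,"wx": 0,"wy": 0,"wz": 0},
  {"tx": -0.257,"ty": 0.127,"tz": -0.001,"wx": 0,"wy": 0,"wz": 0},
  {"tx": -0.257,"ty": 0.127,"tz": -0.001,"wx": 0,"wy": 0,"wz": 0},
  {"tx": -0.257,"ty": 0.127,"tz": -0.001,"wx": 0,"wy": 0,"wz": 0},
])

```text
t: 2.4
position: [0.5308, 0.0696, 0.2597]
tcp_rot: [[-0.831, -0.556, 0.001], [-0.556, 0.831, -0.0], [-0.0, -0.001, -1.0]]
wrist_force: [0.8, -1.4, -0.1]
width: 0.0852
```

```bash
cat > look.py <<'E'
from h import *
import sys
tag=sys.argv[1]
delta([.55,.10,.26],-147)
p=snap('wrist',f'w{tag}.png')
print('cam',(-np.array(p['R']).T@p['t']).round(3),p['vertical_fov'])
for k,z in [('knob_grip',.069),('screw',0),('dock',0),('takeout_grip',.061),('takeout_middle',.015),('takeout',.015),('collar',.05)]:
    print(k,[(np.round(m['location'],1).tolist(),round(m['score'],2),atz(p,m['location'],z)[:2].round(4).tolist()) for m in cams.mark_of(p,k)[:2]])
E
python3 look.py 1
```

```text
t 2.4 pos [0.5308 0.0696 0.2597] yaw -146.19 q6 140.7 d [-0.0329  0.0146 -0.0003] w [-0.04  0.03  0.81] F [ 0.78 -1.36 -0.12] T [-0.063  0.043  0.05 ] wd 0.0852
cam [0.574 0.006 0.378] 62.53572952289671
knob_grip [([184.2, 244.6], 0.92, [0.5561, 0.1722]), ([241.8, 361.0], 0.39, [0.4196, 0.2689])]
screw [([201.0, 223.1], 0.65, [0.5493, 0.171])]
dock [([3.7, 69.6], 0.79, [0.8251, 0.1354]), ([200.0, 221.8], 0.68, [0.5513, 0.1702])]
takeout_grip [([211.4, 161.3], 0.63, [0.5789, 0.0806]), ([201.5, 224.2], 0.44, [0.5522, 0.1451])]
takeout_middle [([210.5, 187.8], 0.58, [0.564, 0.1193])]
takeout [([199.4, 227.6], 0.73, [0.5489, 0.1707])]
collar [([195.9, 237.9], 0.68, [0.5481, 0.1678])]
```

View pics/w1.png

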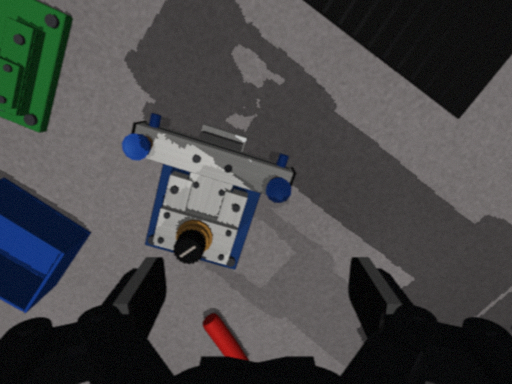

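```bash
python3 -c "
from h import *
delta([.55,.170,.17],-145)"
```

```text
t 2.8 pos [0.5298 0.0662 0.2596] yaw -146.32 q6 140.5 d [-0.0744  0.0752  0.0896] w [-0.02  0.   -1.32] F [-0.27 -0.33 -0.44] T [-0.033  0.013  0.013] wd 0.0857
```

>>> drive_tool([
  {"tx": -0.074,"ty": 0.075,"tz": 0.09,"wx": 0,"wy": 0,"wz": -1},
  {"tx": -0.074,"ty": 0.075,"tz": 0.09,"wx": 0,"wy": 0,"wz": -1},
  {"tx": -0.074,"ty": 0.075,"tz": 0.09,"wx": 0,"wy": 0,"wz": -1},
  {"tx": -0.074,"ty": 0.075,"tz": 0.09,"wx": 0,"wy": 0,"wz": -1},
])

```text
t: 3.2
position: [0.5471, 0.1723, 0.1651]
tcp_rot: [[-0.82, -0.572, -0.008], [-0.572, 0.82, 0.0], [0.006, 0.005, -1.0]]
wrist_force: [-0.4, -0.1, -0.5]
width: 0.0852
```

```bash
python3 look.py 2
```

```text
t 3.2 pos [0.5471 0.1723 0.1651] yaw -145.13 q6 150.5 d [ 0.0395 -0.0605 -0.095 ] w [ 0.26 -0.36  1.87] F [-0.37 -0.13 -0.55] T [-0.058  0.007  0.004] wd 0.0852
cam [0.592 0.109 0.283] 62.53572952289671
knob_grip [([248.9, 206.5], 0.6, [0.5533, 0.1722])]
screw [([253.4, 181.9], 0.95, [0.551, 0.1704])]
dock [([254.0, 180.6], 0.78, [0.5512, 0.169])]
takeout_grip [([299.6, 73.7], 0.7, [0.5766, 0.0797]), ([14.3, 196.1], 0.23, [0.6975, 0.2657])]
takeout_middle [([273.2, 128.7], 0.81, [0.5656, 0.1202])]
takeout [([253.8, 182.7], 0.47, [0.5525, 0.1675])]
collar [([256.1, 197.7], 0.96, [0.5494, 0.1687])]
```

View pics/w2.png

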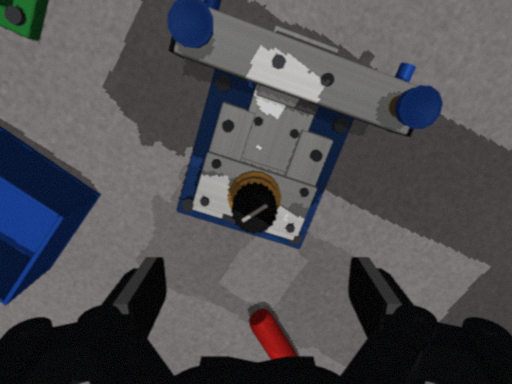

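```bash
cat > ov.py <<'E'
from h import *
def ov(p,ax,yaw,f,lift=0):
    im=p['color'][:,:,::-1].copy();im=cv2.resize(im,None,fx=2,fy=2,interpolation=cv2.INTER_CUBIC)
    def poly(P,c,cl=True):
        q=np.array([proj(p,x)*2+.5 for x in P]);cv2.polylines(im,[np.round(q*8).astype(int)],cl,c,1,cv2.LINE_AA,3)
    a=np.linspace(0,2*np.pi,60)
    for r,z,c in [(.015,.081+lift,(0,0,255)),(.015,.057+lift,(0,255,255)),(.021,.055,(0,255,0))]:
        poly([[ax[0]+r*np.cos(t),ax[1]+r*np.sin(t),z] for t in a],c)
    Y=np.radians(yaw);X=np.array([np.cos(Y),np.sin(Y)]);N=np.array([-X[1],X[0]])
    def W(x,y,z): return [*(np.array(ax)+x*X+y*N),z]
    poly([W(-.085,-.06,.015),W(.045,-.06,.015),W(.045,.06,.015),W(-.085,.06,.015)],(255,0,255))
    poly([W(-.11,-.055,.073),W(-.08,-.055,.073),W(-.08,.055,.073),W(-.11,.055,.073)],(255,255,0))
    return im
E
cat > t.py <<'E'
from ov import *
p=snap('wrist');o=(-np.array(p['R']).T@p['t'])
print(atz(p,(254,211),.081),atz(p,(255,195),.055))
ax=(.5505,.1695)
im=ov(p,ax,107.5,'');cv2.imwrite('pics/o1.png',im[0:560,260:900])
delta([.55,.17,.12],-145)
E
python3 t.py
```

```text
[0.55405212 0.1688324  0.081     ] [0.55583124 0.16532989 0.055     ]
t 3.65 pos [0.5504 0.1702 0.1705] yaw -145.28 q6 150.5 d [0.0005 0.0001 0.0504] w [-0.05  0.08 -0.28] F [ 0.95  0.58 -0.47] T [-0.052  0.031 -0.036] wd 0.0855
```

View pics/o1.png

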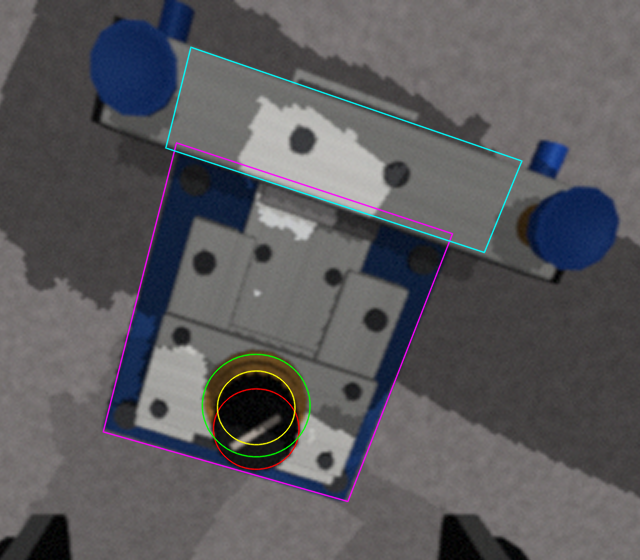

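>>> drive_tool([
  {"tx": 0,"ty": 0,"tz": 0.03,"wx": 0,"wy": 0,"wz": 0},
  {"tx": 0,"ty": 0,"tz": 0.05,"wx": 0,"wy": 0,"wz": 0},
  {"tx": 0,"ty": 0,"tz": 0.07,"wx": 0,"wy": 0,"wz": 0},
  {"tx": 0,"ty": 0,"tz": 0.07,"wx": 0,"wy": 0,"wz": 0},
  {"tx": 0,"ty": 0,"tz": 0.07,"wx": 0,"wy": 0,"wz": 0},
], grip=0.5, newtons=40)

```text
t: 4.15
position: [0.55, 0.1708, 0.1]
tcp_rot: [[-0.821, -0.57, 0.0], [-0.57, 0.821, -0.0], [-0.0, -0.0, -1.0]]
wrist_force: [-0.9, -0.3, 0.3]
width: 0.0428
```

```bash
cat > t.py <<'E'
from ov import *
p=snap('wrist')
ax=(.5505,.1695)
im=ov(p,ax,107.5,'');cv2.imwrite('pics/o2.png',im[200:768,200:900])
delta([.5505,.1695,.084],-145)
q=snap('side'); im=ov(q,ax,107.5,'')
u=(proj(q,[.5505,.1695,.07])*2).astype(int);im=im[u[1]-120:u[1]+100,u[0]-130:u[0]+130];cv2.imwrite('pics/o2s.png',cv2.resize(im,None,fx=2.5,fy=2.5))
q=snap('scene'); im=ov(q,ax,107.5,'')
u=(proj(q,[.5505,.1695,.07])*2).astype(int);im=im[u[1]-120:u[1]+100,u[0]-130:u[0]+130];cv2.imwrite('pics/o2c.png',cv2.resize(im,None,fx=2.5,fy=2.5))
E
python3 t.py
```

```text
t 4.2 pos [0.5507 0.1709 0.1008] yaw -145.23 q6 150.5 d [ 0.001  -0.001   0.0168] w [-0.05  0.1  -0.23] F [ 0.8  -0.93  0.26] T [ 0.031 -0.03   0.036] wd 0.0426
```

View pics/o2.png

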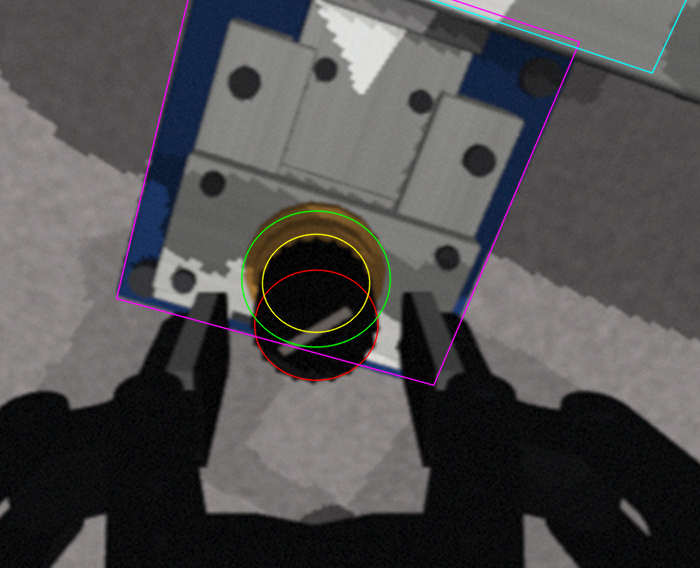

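View pics/o2s.png

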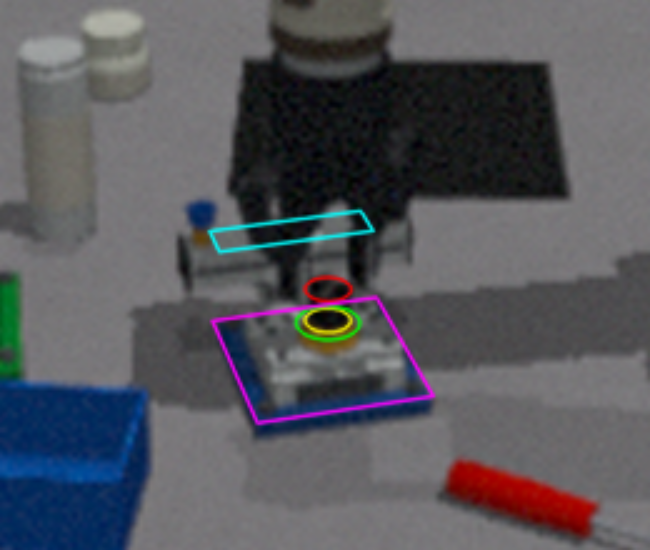

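View pics/o2c.png

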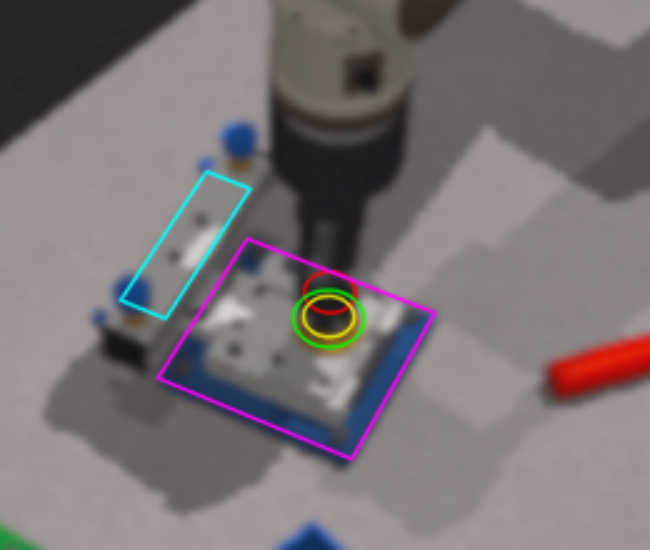

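```bash
cat > t.py <<'E'
from ov import *
p=snap('wrist')
f=foc(p);R=np.array(p['R']);t=np.array(p['t'])
for L,Rr,v,w in [(214,301,246,.0427),(214.5,300,248,.0427)]:
    z=f*w/(Rr-L); c=np.array([((L+Rr)/2-p['cx'])/f*z,(v-p['cy'])/f*z,z]); print(R.T@(c-t))
delta([.551,.169,.084],-145)
E
python3 t.py
```

```text
[0.55580092 0.16376728 0.07866623]
[0.55467512 0.16560495 0.0764885 ]
t 4.35 pos [0.5509 0.171  0.101 ] yaw -145.21 q6 150.5 d [ 0.0011 -0.0017  0.017 ] w [-0.08  0.14 -0.21] F [0.5  0.14 0.55] T [-0.02   0.021 -0.025] wd 0.0428
```

>>> drive_tool([
  {"tx": 0.001,"ty": -0.0015,"tz": 0.008,"wx": 0,"wy": 0,"wz": 0},
  {"tx": 0.001,"ty": -0.0015,"tz": 0.017,"wx": 0,"wy": 0,"wz": 0},
  {"tx": 0.001,"ty": -0.0015,"tz": 0.017,"wx": 0,"wy": 0,"wz": 0},
])

```text
t: 4.65
position: [0.5485, 0.1689, 0.0805]
tcp_rot: [[-0.821, -0.57, -0.003], [-0.57, 0.821, -0.0], [0.003, 0.002, -1.0]]
wrist_force: [-0.9, -0.7, 0.5]
width: 0.0425
```

>>> drive_tool([
  {"tx": 0,"ty": 0,"tz": 0,"wx": 0,"wy": 0,"wz": 0},
  {"tx": 0,"ty": 0,"tz": 0,"wx": 0,"wy": 0,"wz": 0},
  {"tx": 0,"ty": 0,"tz": 0,"wx": 0,"wy": 0,"wz": 0},
  {"tx": 0,"ty": 0,"tz": 0,"wx": 0,"wy": 0,"wz": 0},
], grip=0.8, newtons=40)

```text
t: 5.05
position: [0.55, 0.1695, 0.0822]
tcp_rot: [[-0.821, -0.57, 0.001], [-0.57, 0.821, 0.001], [-0.001, 0.0, -1.0]]
wrist_force: [2.9, 4.6, -6.5]
width: 0.0287
```

```bash
python3 -c "
from h import *
delta([.551,.169,.084],-145)"
```

```text
t 5.05 pos [0.55   0.1695 0.0822] yaw -145.22 q6 150.3 d [-0.0005 -0.001  -0.0018] w [ 0.02  0.05 -0.22] F [ 2.9   4.64 -6.49] T [ 0.586 -0.568 -0.018] wd 0.0287
```

>>> drive_tool([
  {"tx": 0,"ty": 0,"tz": 0,"wx": 0,"wy": 0,"wz": 0},
  {"tx": 0,"ty": 0,"tz": 0,"wx": 0,"wy": 0,"wz": 0},
])

```text
t: 5.25
position: [0.55, 0.1695, 0.0822]
tcp_rot: [[-0.821, -0.57, 0.001], [-0.57, 0.821, 0.001], [-0.001, 0.0, -1.0]]
wrist_force: [3.8, 3.8, -6.4]
width: 0.0286
```

```bash
python3 -c "
from h import *
delta([.551,.169,.084],-145)"
```

```text
t 5.25 pos [0.55   0.1695 0.0822] yaw -145.22 q6 150.3 d [-0.0005 -0.001  -0.0018] w [ 0.02  0.05 -0.22] F [ 3.77  3.79 -6.39] T [ 0.647 -0.596 -0.005] wd 0.0286
```

>>> drive_tool([
  {"tx": -0.0014,"ty": 0.0003,"tz": -0.001,"wx": 0,"wy": 0,"wz": 0},
  {"tx": -0.0014,"ty": 0.0003,"tz": -0.001,"wx": 0,"wy": 0,"wz": 0},
])

```text
t: 5.45
position: [0.5503, 0.1698, 0.0829]
tcp_rot: [[-0.821, -0.571, -0.002], [-0.571, 0.821, -0.001], [0.002, 0.0, -1.0]]
wrist_force: [1.2, 0.7, -4.9]
width: 0.0284
```

```bash
python3 -c "
from h import *
delta([.551,.169,.084],-145)"
```

```text
t 5.45 pos [0.5503 0.1698 0.0829] yaw -145.2 q6 150.4 d [-0.0001 -0.0011 -0.0011] w [ 0.01 -0.11 -0.2 ] F [ 1.25  0.74 -4.9 ] T [-0.026 -0.059  0.008] wd 0.0284
```

>>> drive_tool([
  {"tx": -0.0004,"ty": 0,"tz": -0.001,"wx": 0,"wy": 0,"wz": 0},
  {"tx": -0.0004,"ty": 0,"tz": -0.002,"wx": 0,"wy": 0,"wz": 0},
  {"tx": -0.0004,"ty": 0,"tz": -0.002,"wx": 0,"wy": 0,"wz": 0},
])

```text
t: 5.75
position: [0.5503, 0.17, 0.085]
tcp_rot: [[-0.821, -0.571, -0.002], [-0.571, 0.821, -0.001], [0.002, 0.001, -1.0]]
wrist_force: [-1.0, -1.3, -7.9]
width: 0.0288
```

>>> drive_tool([
  {"tx": 0,"ty": 0,"tz": -0.001,"wx": 0,"wy": 0,"wz": 0},
  {"tx": 0,"ty": 0,"tz": -0.001,"wx": 0,"wy": 0,"wz": 0},
])

```text
t: 5.95
position: [0.5504, 0.17, 0.086]
tcp_rot: [[-0.821, -0.571, -0.002], [-0.571, 0.821, -0.001], [0.002, 0.001, -1.0]]
wrist_force: [-2.0, -2.5, -7.3]
width: 0.0284
```

>>> drive_tool([
  {"tx": 0,"ty": 0,"tz": -0.001,"wx": 0,"wy": 0,"wz": 0},
  {"tx": 0,"ty": 0,"tz": -0.001,"wx": 0,"wy": 0,"wz": 0},
])

```text
t: 6.15
position: [0.5504, 0.1701, 0.0871]
tcp_rot: [[-0.821, -0.571, -0.002], [-0.571, 0.821, -0.001], [0.002, 0.001, -1.0]]
wrist_force: [-2.9, -3.3, -6.6]
width: 0.0286
```

>>> drive_tool([
  {"tx": 0.001,"ty": 0,"tz": -0.001,"wx": 0,"wy": 0,"wz": 0},
  {"tx": 0.001,"ty": 0,"tz": -0.001,"wx": 0,"wy": 0,"wz": 0},
])

```text
t: 6.35
position: [0.5503, 0.1699, 0.0885]
tcp_rot: [[-0.821, -0.571, -0.0], [-0.571, 0.821, 0.0], [-0.0, 0.0, -1.0]]
wrist_force: [-1.2, -1.5, -8.5]
width: 0.0286
```

>>> drive_tool([
  {"tx": 0,"ty": 0,"tz": -0.001,"wx": 0,"wy": 0,"wz": 0},
  {"tx": 0,"ty": 0,"tz": -0.001,"wx": 0,"wy": 0,"wz": 0},
])

```text
t: 6.55
position: [0.5503, 0.1699, 0.0895]
tcp_rot: [[-0.821, -0.571, -0.0], [-0.571, 0.821, 0.0], [0.0, 0.0, -1.0]]
wrist_force: [-1.9, -2.0, -9.3]
width: 0.0285
```

>>> drive_tool([
  {"tx": 0,"ty": 0,"tz": -0.001,"wx": 0,"wy": 0,"wz": 0},
  {"tx": 0,"ty": 0,"tz": -0.001,"wx": 0,"wy": 0,"wz": 0},
])

```text
t: 6.75
position: [0.5502, 0.1699, 0.0902]
tcp_rot: [[-0.821, -0.57, -0.0], [-0.57, 0.821, 0.0], [0.0, 0.0, -1.0]]
wrist_force: [-0.3, -1.2, -11.4]
width: 0.0286
```

>>> drive_tool([
  {"tx": 0,"ty": 0,"tz": -0.0007,"wx": 0,"wy": 0,"wz": 0},
  {"tx": 0,"ty": 0,"tz": -0.0007,"wx": 0,"wy": 0,"wz": 0},
])

```text
t: 6.95
position: [0.5501, 0.1699, 0.0904]
tcp_rot: [[-0.821, -0.57, -0.0], [-0.57, 0.821, 0.0], [0.0, 0.0, -1.0]]
wrist_force: [3.3, -0.7, -17.6]
width: 0.0284
```

>>> drive_tool([
  {"tx": 0,"ty": 0,"tz": 0.0002,"wx": 0,"wy": 0,"wz": -6},
  {"tx": 0,"ty": 0,"tz": 0.0002,"wx": 0,"wy": 0,"wz": -12},
  {"tx": 0,"ty": 0,"tz": 0.0002,"wx": 0,"wy": 0,"wz": -12},
])

```text
t: 7.25
position: [0.5502, 0.1698, 0.0908]
tcp_rot: [[-0.684, -0.729, -0.0], [-0.729, 0.684, 0.0], [0.0, 0.0, -1.0]]
wrist_force: [0.8, -1.2, -14.2]
width: 0.0286
```

```bash
python3 -c "
from h import *
delta([.551,.169,.084],-145)"
```

```text
t 7.25 pos [0.5502 0.1698 0.0908] yaw -133.19 q6 138.3 d [ 0.0001 -0.0011  0.0068] w [ 1.000e-02 -1.000e-02  1.181e+01] F [  0.79  -1.2  -14.19] T [-0.341  0.15   0.114] wd 0.0286
```

>>> drive_tool([
  {"tx": 0,"ty": 0,"tz": -0.0003,"wx": 0,"wy": 0,"wz": -8},
  {"tx": 0,"ty": 0,"tz": -0.0006,"wx": 0,"wy": 0,"wz": -16},
  {"tx": 0,"ty": 0,"tz": -0.0006,"wx": 0,"wy": 0,"wz": -16},
])

```text
t: 7.55
position: [0.5503, 0.1698, 0.0915]
tcp_rot: [[-0.459, -0.888, -0.0], [-0.888, 0.459, -0.0], [0.0, 0.0, -1.0]]
wrist_force: [0.3, -0.4, -13.6]
width: 0.0285
```

```bash
python3 -c "
from h import *
delta([.551,.169,.084],-145)"
```

```text
t 7.55 pos [0.5503 0.1698 0.0915] yaw -117.32 q6 122.4 d [ 0.0004 -0.0009  0.0075] w [ 0.   -0.   27.68] F [  0.26  -0.36 -13.62] T [-0.39  -0.004  0.009] wd 0.0285
```

>>> drive_tool([
  {"tx": 0,"ty": 0,"tz": -0.00035,"wx": 0,"wy": 0,"wz": -8},
  {"tx": 0,"ty": 0,"tz": -0.0007,"wx": 0,"wy": 0,"wz": -16},
  {"tx": 0,"ty": 0,"tz": -0.00105,"wx": 0,"wy": 0,"wz": -24},
  {"tx": 0,"ty": 0,"tz": -0.00105,"wx": 0,"wy": 0,"wz": -24},
])

```text
t: 7.95
position: [0.5505, 0.1698, 0.0926]
tcp_rot: [[-0.06, -0.998, 0.0], [-0.998, 0.06, -0.0], [0.0, -0.0, -1.0]]
wrist_force: [1.2, -0.3, -14.7]
width: 0.0289
```

```bash
python3 -c "
from h import *
delta([.551,.169,.084],-145)"
```

```text
t 7.95 pos [0.5505 0.1698 0.0926] yaw -93.44 q6 98.6 d [ 0.0008 -0.0006  0.0086] w [-2.000e-02  1.000e-02  5.156e+01] F [  1.17  -0.35 -14.66] T [-0.366 -0.136  0.031] wd 0.0289
```

Climbing exactly with the thread at 14–15 N. I'll keep going and watch the torque.

>>> drive_tool([
  {"tx": 0,"ty": 0,"tz": -0.0003,"wx": 0,"wy": 0,"wz": -8},
  {"tx": 0,"ty": 0,"tz": -0.00065,"wx": 0,"wy": 0,"wz": -16},
  {"tx": 0,"ty": 0,"tz": -0.001,"wx": 0,"wy": 0,"wz": -24},
  {"tx": 0,"ty": 0,"tz": -0.001,"wx": 0,"wy": 0,"wz": -24},
])

```text
t: 8.35
position: [0.5506, 0.1699, 0.0936]
tcp_rot: [[0.35, -0.937, 0.001], [-0.937, -0.35, 0.0], [0.0, -0.001, -1.0]]
wrist_force: [0.4, -0.6, -14.7]
width: 0.0284
```

```bash
python3 -c "
from h import *
delta([.551,.169,.084],-145)"
```

```text
t 8.35 pos [0.5506 0.1699 0.0936] yaw -69.52 q6 74.6 d [ 0.001  -0.0001  0.0096] w [-4.000e-02  2.000e-02  7.548e+01] F [  0.36  -0.63 -14.71] T [-0.377 -0.344  0.069] wd 0.0284
```

>>> drive_tool([
  {"tx": 0,"ty": 0,"tz": -0.0003,"wx": 0,"wy": 0,"wz": -8},
  {"tx": 0,"ty": 0,"tz": -0.00065,"wx": 0,"wy": 0,"wz": -16},
  {"tx": 0,"ty": 0,"tz": -0.00065,"wx": 0,"wy": 0,"wz": -16},
])

```text
t: 8.65
position: [0.5506, 0.17, 0.0943]
tcp_rot: [[0.594, -0.805, 0.001], [-0.805, -0.594, 0.0], [0.0, -0.001, -1.0]]
wrist_force: [2.0, -0.8, -15.1]
width: 0.0287
```

```bash
python3 -c "
from h import *
delta([.551,.169,.084],-145)"
```

```text
t 8.65 pos [0.5506 0.17   0.0943] yaw -53.57 q6 58.7 d [0.001  0.0003 0.0103] w [-5.000e-02  3.000e-02  9.143e+01] F [  2.01  -0.8  -15.09] T [-0.231 -0.447  0.068] wd 0.0287
```

>>> drive_tool([
  {"tx": 0,"ty": 0,"tz": -0.0003,"wx": 0,"wy": 0,"wz": -8},
  {"tx": 0,"ty": 0,"tz": -0.00065,"wx": 0,"wy": 0,"wz": -16},
  {"tx": 0,"ty": 0,"tz": -0.00065,"wx": 0,"wy": 0,"wz": -16},
])

```text
t: 8.95
position: [0.5507, 0.17, 0.095]
tcp_rot: [[0.792, -0.61, 0.001], [-0.61, -0.792, 0.0], [0.0, -0.001, -1.0]]
wrist_force: [2.1, 0.3, -16.5]
width: 0.0287
```

```bash
cat > t.py <<'E'
from ov import *
delta([.551,.169,.084],-145)
p=snap('wrist');im=ov(p,(.5505,.170),107.5,'',.012);cv2.imwrite('pics/o3.png',im[200:768,200:900])
E
python3 t.py
```

```text
t 8.95 pos [0.5507 0.17   0.095 ] yaw -37.6 q6 42.7 d [0.0009 0.0006 0.011 ] w [-5.000e-02  3.000e-02  1.074e+02] F [  2.11   0.3  -16.46] T [-0.057 -0.528 -0.016] wd 0.0287
```

View pics/o3.png

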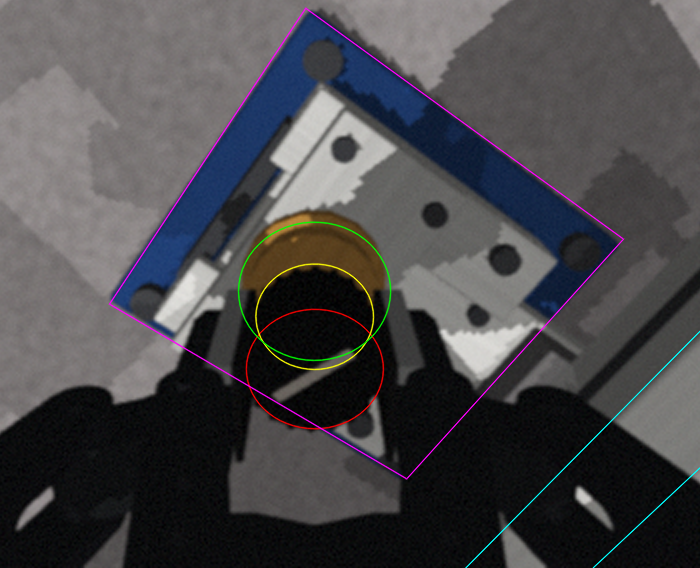

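>>> drive_tool([
  {"tx": 0,"ty": 0,"tz": -0.0002,"wx": 0,"wy": 0,"wz": -8},
  {"tx": 0,"ty": 0,"tz": -0.0002,"wx": 0,"wy": 0,"wz": -8},
])

```text
t: 9.2
position: [0.5507, 0.17, 0.0953]
tcp_rot: [[0.87, -0.493, 0.001], [-0.493, -0.87, 0.001], [0.001, -0.001, -1.0]]
wrist_force: [1.7, 0.5, -14.8]
width: 0.0285
```

```bash
python3 -c "
from h import *
delta([.551,.169,.084],-145)"
```

```text
t 9.2 pos [0.5507 0.17   0.0953] yaw -29.55 q6 34.7 d [0.0008 0.0007 0.0113] w [-6.0000e-02  3.0000e-02  1.1545e+02] F [  1.66   0.53 -14.78] T [-0.024 -0.568  0.014] wd 0.0285
```

>>> drive_tool([
  {"tx": 0,"ty": 0,"tz": -0.0003,"wx": 0,"wy": 0,"wz": -8},
  {"tx": 0,"ty": 0,"tz": -0.0003,"wx": 0,"wy": 0,"wz": -8},
])

```text
t: 9.4
position: [0.5507, 0.1701, 0.0956]
tcp_rot: [[0.93, -0.368, 0.001], [-0.368, -0.93, 0.001], [0.001, -0.001, -1.0]]
wrist_force: [2.5, 0.4, -14.9]
width: 0.0287
```

```bash
python3 -c "
from h import *
delta([.551,.169,.084],-145)"
```

```text
t 9.4 pos [0.5507 0.1701 0.0956] yaw -21.57 q6 26.7 d [0.0007 0.0009 0.0116] w [-6.0000e-02  3.0000e-02  1.2343e+02] F [  2.54   0.42 -14.89] T [ 0.135 -0.616  0.018] wd 0.0287
```

>>> drive_tool([
  {"tx": 0,"ty": 0,"tz": -0.0003,"wx": 0,"wy": 0,"wz": -8},
  {"tx": 0,"ty": 0,"tz": -0.0003,"wx": 0,"wy": 0,"wz": -8},
])

```text
t: 9.6
position: [0.5507, 0.1701, 0.096]
tcp_rot: [[0.972, -0.235, 0.001], [-0.235, -0.972, 0.001], [0.001, -0.001, -1.0]]
wrist_force: [2.3, 1.8, -14.8]
width: 0.0285
```

```bash
python3 -c "
from h import *
delta([.551,.169,.084],-145)"
```

```text
t 9.6 pos [0.5507 0.1701 0.096 ] yaw -13.58 q6 18.7 d [0.0006 0.001  0.012 ] w [-7.0000e-02  3.0000e-02  1.3142e+02] F [  2.31   1.84 -14.78] T [ 0.199 -0.577  0.039] wd 0.0285
```

>>> drive_tool([
  {"tx": 0,"ty": 0,"tz": -0.0003,"wx": 0,"wy": 0,"wz": -8},
  {"tx": 0,"ty": 0,"tz": -0.0003,"wx": 0,"wy": 0,"wz": -8},
])

```text
t: 9.8
position: [0.5506, 0.1701, 0.0963]
tcp_rot: [[0.995, -0.097, 0.001], [-0.097, -0.995, 0.001], [0.001, -0.001, -1.0]]
wrist_force: [1.2, 2.2, -13.6]
width: 0.0282
```

```bash
python3 -c "
from h import *
delta([.551,.169,.084],-145)"
```

```text
t 9.8 pos [0.5506 0.1701 0.0963] yaw -5.59 q6 10.7 d [0.0005 0.0011 0.0123] w [-6.0000e-02  3.0000e-02  1.3941e+02] F [  1.25   2.16 -13.6 ] T [ 0.319 -0.523  0.034] wd 0.0282
```

>>> drive_tool([
  {"tx": 0,"ty": 0,"tz": -0.0003,"wx": 0,"wy": 0,"wz": -8},
  {"tx": 0,"ty": 0,"tz": -0.0003,"wx": 0,"wy": 0,"wz": -8},
])

```text
t: 10.0
position: [0.5506, 0.1701, 0.0966]
tcp_rot: [[0.999, 0.042, 0.001], [0.042, -0.999, 0.001], [0.001, -0.001, -1.0]]
wrist_force: [2.1, 2.7, -13.3]
width: 0.0287
```

```bash
python3 -c "
from h import *
delta([.551,.169,.084],-145)"
```

```text
t 10.0 pos [0.5506 0.1701 0.0966] yaw 2.4 q6 2.7 d [0.0003 0.0011 0.0126] w [-7.000e-02  3.000e-02  1.474e+02] F [  2.14   2.71 -13.34] T [ 0.433 -0.589 -0.006] wd 0.0287
```

>>> drive_tool([
  {"tx": 0,"ty": 0,"tz": -0.00035,"wx": 0,"wy": 0,"wz": -8},
  {"tx": 0,"ty": 0,"tz": -0.00035,"wx": 0,"wy": 0,"wz": -8},
])

```text
t: 10.2
position: [0.5506, 0.1701, 0.097]
tcp_rot: [[0.984, 0.18, 0.001], [0.18, -0.984, 0.001], [0.001, -0.001, -1.0]]
wrist_force: [2.3, 3.2, -12.9]
width: 0.0285
```

```bash
python3 -c "
from h import *
delta([.551,.169,.084],-145)"
```

```text
t 10.2 pos [0.5506 0.1701 0.097 ] yaw 10.4 q6 -5.3 d [0.0001 0.0012 0.013 ] w [-7.000e-02  3.000e-02  1.554e+02] F [  2.34   3.16 -12.86] T [ 0.561 -0.57  -0.018] wd 0.0285
```

>>> drive_tool([
  {"tx": 0,"ty": 0,"tz": -0.00035,"wx": 0,"wy": 0,"wz": -8},
  {"tx": 0,"ty": 0,"tz": -0.00035,"wx": 0,"wy": 0,"wz": -8},
])

```text
t: 10.4
position: [0.5507, 0.1701, 0.0972]
tcp_rot: [[0.949, 0.315, 0.001], [0.315, -0.949, 0.001], [0.001, -0.0, -1.0]]
wrist_force: [2.8, 2.2, -13.4]
width: 0.0285
```

```bash
sed -i 's/o3.png/o4.png/;s/,.012)/,.0129)/' t.py; python3 t.py
```

```text
t 10.4 pos [0.5507 0.1701 0.0972] yaw 18.38 q6 -13.3 d [-0.      0.0011  0.0132] w [-8.0000e-02  2.0000e-02  1.6338e+02] F [  2.84   2.23 -13.43] T [ 0.602 -0.742 -0.07 ] wd 0.0285
```

View pics/o4.png

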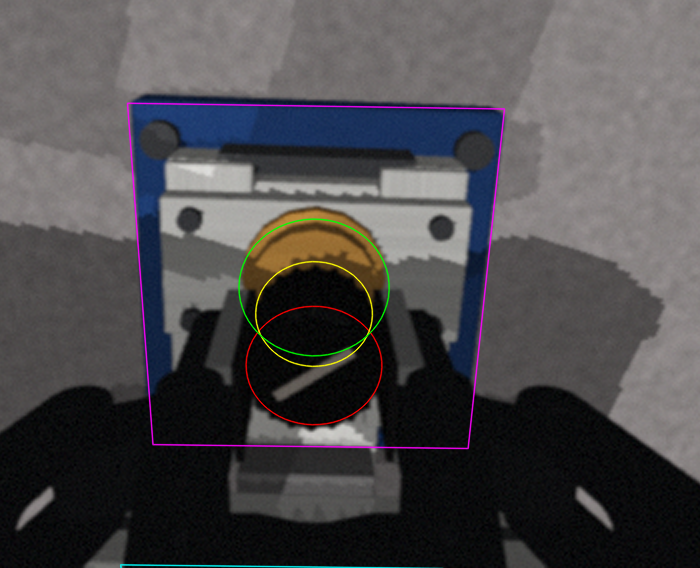

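>>> drive_tool([
  {"tx": 0,"ty": 0,"tz": -0.0001,"wx": 0,"wy": 0,"wz": -3},
  {"tx": 0,"ty": 0,"tz": -0.0001,"wx": 0,"wy": 0,"wz": -3},
])

```text
t: 10.65
position: [0.5508, 0.1699, 0.0972]
tcp_rot: [[0.931, 0.365, 0.001], [0.365, -0.931, 0.0], [0.001, -0.0, -1.0]]
wrist_force: [3.0, 3.7, -14.3]
width: 0.0286
```

```bash
python3 -c "
from h import *
delta([.551,.169,.084],-145)"
```

```text
t 10.65 pos [0.5508 0.1699 0.0972] yaw 21.4 q6 -16.3 d [-0.0002  0.001   0.0132] w [-1.000e-01 -1.000e-02  1.664e+02] F [  2.95   3.65 -14.33] T [ 0.686 -0.861 -0.145] wd 0.0286
```

>>> drive_tool([
  {"tx": 0,"ty": 0,"tz": 0,"wx": 0,"wy": 0,"wz": 0},
  {"tx": 0,"ty": 0,"tz": 0,"wx": 0,"wy": 0,"wz": 0},
  {"tx": 0,"ty": 0,"tz": 0,"wx": 0,"wy": 0,"wz": 0},
], grip=0.4)

```text
t: 10.95
position: [0.5517, 0.1697, 0.099]
tcp_rot: [[0.929, 0.369, 0.003], [0.369, -0.929, -0.0], [0.003, 0.001, -1.0]]
wrist_force: [0.3, 0.4, 0.6]
width: 0.0513
```

>>> drive_tool([
  {"tx": 0,"ty": 0,"tz": -0.02,"wx": 0,"wy": 0,"wz": 0},
  {"tx": 0,"ty": 0,"tz": -0.06,"wx": 0,"wy": 0,"wz": 0},
  {"tx": 0,"ty": 0,"tz": -0.09,"wx": 0,"wy": 0,"wz": 0},
  {"tx": 0,"ty": 0,"tz": -0.09,"wx": 0,"wy": 0,"wz": 0},
  {"tx": 0,"ty": 0,"tz": -0.09,"wx": 0,"wy": 0,"wz": 0},
])

```text
t: 11.45
position: [0.5511, 0.1698, 0.1886]
tcp_rot: [[0.929, 0.37, 0.003], [0.37, -0.929, -0.0], [0.003, 0.001, -1.0]]
wrist_force: [-0.1, -0.5, -0.2]
width: 0.0513
```

```bash
sed -i 's/o4.png/o5.png/;s/\[200:768,200:900\]/[0:600,150:900]/' t.py; python3 t.py
```

```text
t 11.45 pos [0.5511 0.1698 0.1886] yaw 21.73 q6 -16.6 d [-0.0007  0.0005  0.1046] w [-2.0000e-01 -1.1000e-01  1.6673e+02] F [-0.1  -0.46 -0.17] T [-0.069 -0.003  0.001] wd 0.0513
```

View pics/o5.png

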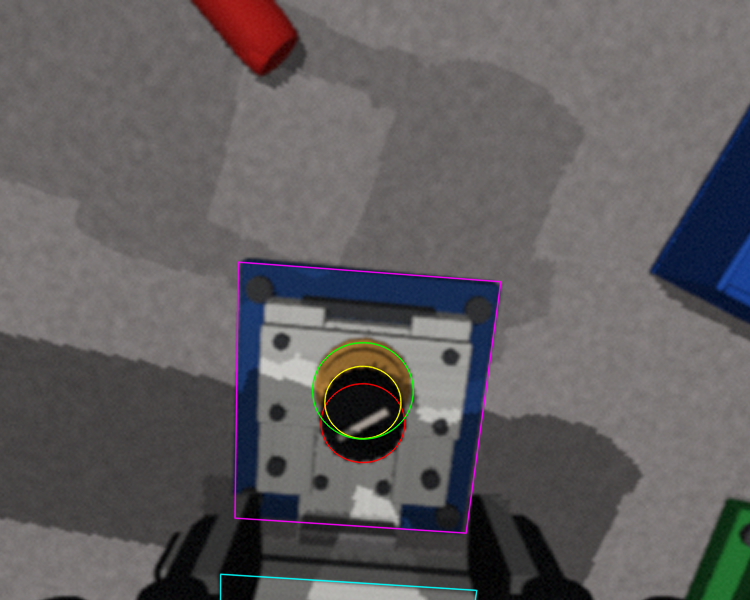

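```bash
python3 -c "
from h import *
delta([.579,.0794,.15],-72.5)"
```

```text
t 11.5 pos [0.5502 0.1697 0.187 ] yaw 21.74 q6 -16.6 d [-0.0067  0.0945  0.037 ] w [2.000e-02 1.000e-02 9.424e+01] F [-0.53 -0.54  0.28] T [-0.008 -0.012 -0.004] wd 0.0511
```

>>> drive_tool([
  {"tx": -0.007,"ty": 0.0945,"tz": 0,"wx": 0,"wy": 0,"wz": 94},
  {"tx": -0.007,"ty": 0.0945,"tz": 0,"wx": 0,"wy": 0,"wz": 94},
  {"tx": -0.007,"ty": 0.0945,"tz": 0,"wx": 0,"wy": 0,"wz": 94},
  {"tx": -0.007,"ty": 0.0945,"tz": 0,"wx": 0,"wy": 0,"wz": 94},
  {"tx": -0.007,"ty": 0.0945,"tz": 0,"wx": 0,"wy": 0,"wz": 94},
])

```text
t: 12.0
position: [0.5779, 0.0789, 0.1851]
tcp_rot: [[0.93, -0.369, -0.004], [-0.369, -0.93, 0.0], [-0.004, 0.001, -1.0]]
wrist_force: [-0.5, -0.1, -0.2]
width: 0.0511
```

```bash
python3 -c "
from h import *
delta([.579,.0794,.15],-72.5)"
```

```text
t 12.0 pos [0.5779 0.0789 0.1851] yaw -21.63 q6 17.5 d [ 0.001  -0.0009  0.0351] w [ 0.15  0.16 50.87] F [-0.52 -0.06 -0.2 ] T [-0.024 -0.051 -0.043] wd 0.0511
```

>>> drive_tool([
  {"tx": 0.001,"ty": -0.001,"tz": 0.02,"wx": 0,"wy": 0,"wz": 51},
  {"tx": 0.001,"ty": -0.001,"tz": 0.02,"wx": 0,"wy": 0,"wz": 51},
  {"tx": 0.001,"ty": -0.001,"tz": 0.02,"wx": 0,"wy": 0,"wz": 51},
  {"tx": 0.001,"ty": -0.001,"tz": 0.02,"wx": 0,"wy": 0,"wz": 51},
  {"tx": 0.001,"ty": -0.001,"tz": 0.02,"wx": 0,"wy": 0,"wz": 51},
])

```text
t: 12.5
position: [0.579, 0.08, 0.1651]
tcp_rot: [[0.43, -0.903, -0.004], [-0.903, -0.43, 0.0], [-0.002, 0.003, -1.0]]
wrist_force: [0.4, 0.4, 0.7]
width: 0.051
```

>>> drive_tool([
  {"tx": 0,"ty": 0,"tz": 0.01,"wx": 0,"wy": 0,"wz": 8},
  {"tx": 0,"ty": 0,"tz": 0.015,"wx": 0,"wy": 0,"wz": 8},
  {"tx": 0,"ty": 0,"tz": 0.015,"wx": 0,"wy": 0,"wz": 8},
])

```text
t: 12.8
position: [0.5787, 0.0801, 0.1498]
tcp_rot: [[0.309, -0.951, -0.004], [-0.951, -0.309, 0.0], [-0.002, 0.004, -1.0]]
wrist_force: [-0.1, -0.3, 0.5]
width: 0.0514
```

```bash
cat > t.py <<'E'
from ov import *
delta([.579,.0794,.067],-72.5)
p=snap('wrist');im=ov(p,(.5505,.170),107.5,'',.0129);cv2.imwrite('pics/o6.png',im[0:600,112:912])
E
python3 t.py
```

```text
t 12.8 pos [0.5787 0.0801 0.1498] yaw -71.98 q6 68.0 d [ 0.0009 -0.0004  0.0828] w [0.24 0.09 0.52] F [-0.09 -0.28  0.52] T [0.011 0.004 0.015] wd 0.0514
```

View pics/o6.png

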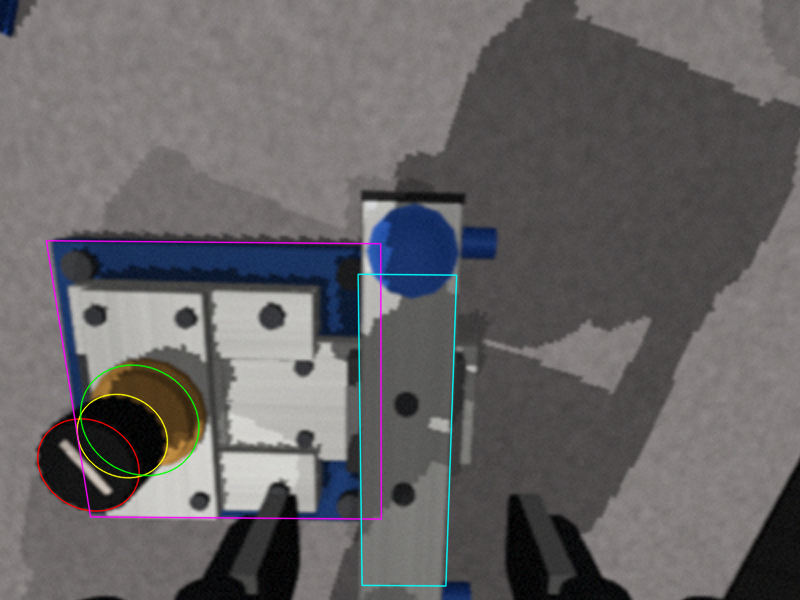

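>>> drive_tool([
  {"tx": 0.002,"ty": 0,"tz": 0.04,"wx": 0,"wy": 0,"wz": -0.5},
  {"tx": 0.002,"ty": 0,"tz": 0.06,"wx": 0,"wy": 0,"wz": -0.5},
  {"tx": 0.002,"ty": 0,"tz": 0.075,"wx": 0,"wy": 0,"wz": -0.5},
  {"tx": 0.002,"ty": 0,"tz": 0.081,"wx": 0,"wy": 0,"wz": -0.5},
  {"tx": 0.002,"ty": 0,"tz": 0.081,"wx": 0,"wy": 0,"wz": -0.5},
])

```text
t: 13.35
position: [0.5807, 0.0782, 0.0708]
tcp_rot: [[0.315, -0.949, -0.001], [-0.949, -0.315, 0.0], [-0.0, 0.001, -1.0]]
wrist_force: [0.3, 0.4, 0.2]
width: 0.0511
```

>>> drive_tool([
  {"tx": 0,"ty": 0,"tz": 0,"wx": 0,"wy": 0,"wz": 0},
  {"tx": 0,"ty": 0,"tz": 0,"wx": 0,"wy": 0,"wz": 0},
  {"tx": 0,"ty": 0,"tz": 0,"wx": 0,"wy": 0,"wz": 0},
  {"tx": 0,"ty": 0,"tz": 0,"wx": 0,"wy": 0,"wz": 0},
], grip=0.7, newtons=40)

```text
t: 13.75
position: [0.582, 0.0786, 0.0729]
tcp_rot: [[0.315, -0.949, 0.003], [-0.949, -0.315, 0.001], [0.0, -0.003, -1.0]]
wrist_force: [-0.2, 2.6, 5.5]
width: 0.0295
```

```bash
python3 -c "
from h import *
delta([.579,.0794,.067],-72.5)"
```

```text
t 13.75 pos [0.582  0.0786 0.0729] yaw -71.65 q6 67.5 d [-0.0017  0.0026  0.0059] w [-0.16 -0.01  0.85] F [-0.23  2.56  5.53] T [ 0.654  0.299 -0.005] wd 0.0295
```

>>> drive_tool([
  {"tx": -0.0003,"ty": 0,"tz": -0.0008,"wx": 0,"wy": 0,"wz": 0},
  {"tx": -0.0003,"ty": 0,"tz": -0.0008,"wx": 0,"wy": 0,"wz": 0},
  {"tx": -0.0003,"ty": 0,"tz": -0.0008,"wx": 0,"wy": 0,"wz": 0},
], grip=0.75, newtons=60)

```text
t: 14.05
position: [0.5819, 0.0786, 0.073]
tcp_rot: [[0.315, -0.949, 0.003], [-0.949, -0.315, 0.0], [0.001, -0.003, -1.0]]
wrist_force: [2.3, 2.7, 5.0]
width: 0.0292
```

```bash
python3 -c "
from h import *
delta([.579,.0794,.067],-72.5)"
```

```text
t 14.05 pos [0.5819 0.0786 0.073 ] yaw -71.66 q6 67.5 d [-0.0017  0.0025  0.006 ] w [-0.16 -0.03  0.84] F [2.27 2.66 5.04] T [ 0.658 -0.162 -0.002] wd 0.0292
```

>>> drive_tool([
  {"tx": 0,"ty": 0,"tz": -0.001,"wx": 0,"wy": 0,"wz": 0},
  {"tx": 0,"ty": 0,"tz": -0.001,"wx": 0,"wy": 0,"wz": 0},
])

```text
t: 14.25
position: [0.5811, 0.0782, 0.0731]
tcp_rot: [[0.315, -0.949, 0.001], [-0.949, -0.315, -0.0], [0.001, -0.001, -1.0]]
wrist_force: [2.3, 1.7, 1.9]
width: 0.0291
```

```bash
python3 -c "
from h import *
delta([.579,.0794,.067],-72.5)"
```

```text
t 14.25 pos [0.5811 0.0782 0.0731] yaw -71.65 q6 67.5 d [-0.0018  0.0016  0.0061] w [-0.04 -0.04  0.85] F [2.33 1.68 1.93] T [ 0.232 -0.347 -0.07 ] wd 0.0291
```

>>> drive_tool([
  {"tx": 0,"ty": 0,"tz": -0.0006,"wx": 0,"wy": 0,"wz": 0},
  {"tx": 0.002,"ty": 0,"tz": -0.0008,"wx": 0,"wy": 0,"wz": 0},
  {"tx": 0.004,"ty": 0,"tz": -0.0008,"wx": 0,"wy": 0,"wz": 0},
  {"tx": 0.004,"ty": 0,"tz": -0.0008,"wx": 0,"wy": 0,"wz": 0},
])

```text
t: 14.65
position: [0.5815, 0.0746, 0.073]
tcp_rot: [[0.314, -0.949, -0.001], [-0.949, -0.314, 0.0], [-0.001, 0.001, -1.0]]
wrist_force: [2.0, 2.4, -3.4]
width: 0.029
```

```bash
python3 -c "
from h import *
delta([.579,.0794,.067],-72.5)"
```

```text
t 14.65 pos [0.5815 0.0746 0.073 ] yaw -71.69 q6 67.2 d [-0.0054  0.0009  0.006 ] w [0.06 0.04 0.81] F [ 1.99  2.37 -3.42] T [ 0.519 -0.451 -0.347] wd 0.029
```

>>> drive_tool([
  {"tx": 0.003,"ty": 0,"tz": 0,"wx": 0,"wy": 0,"wz": 0.5},
  {"tx": 0.007,"ty": 0,"tz": 0,"wx": 0,"wy": 0,"wz": 0.7},
  {"tx": 0.012,"ty": 0,"tz": 0,"wx": 0,"wy": 0,"wz": 0.7},
  {"tx": 0.012,"ty": 0,"tz": 0,"wx": 0,"wy": 0,"wz": 0.7},
])

```text
t: 15.05
position: [0.5855, 0.0621, 0.0732]
tcp_rot: [[0.303, -0.953, -0.001], [-0.953, -0.303, -0.001], [0.001, 0.001, -1.0]]
wrist_force: [0.0, 0.4, -5.4]
width: 0.0292
```

```bash
python3 -c "
from h import *
delta([.579,.0794,.067],-72.5)"
```

```text
t 15.05 pos [0.5855 0.0621 0.0732] yaw -72.38 q6 66.7 d [-0.0185  0.001   0.0062] w [ 0.08 -0.03  0.12] F [ 0.04  0.44 -5.42] T [-0.026 -0.008  0.01 ] wd 0.0292
```

>>> drive_tool([
  {"tx": 0.008,"ty": 0,"tz": 0,"wx": 0,"wy": 0,"wz": 0},
  {"tx": 0.018,"ty": 0,"tz": 0,"wx": 0,"wy": 0,"wz": 0},
  {"tx": 0.028,"ty": 0,"tz": 0,"wx": 0,"wy": 0,"wz": 0},
  {"tx": 0.035,"ty": 0,"tz": 0,"wx": 0,"wy": 0,"wz": 0},
])

```text
t: 15.45
position: [0.5969, 0.0285, 0.0738]
tcp_rot: [[0.302, -0.953, 0.0], [-0.953, -0.302, -0.0], [0.0, -0.0, -1.0]]
wrist_force: [0.6, -0.4, -4.4]
width: 0.029
```

```bash
python3 -c "
from h import *
delta([.579,.0794,.067],-72.5)"
```

```text
t 15.45 pos [0.5969 0.0285 0.0738] yaw -72.4 q6 63.6 d [-0.0539  0.0017  0.0068] w [-0.02 -0.03  0.1 ] F [ 0.61 -0.41 -4.42] T [-0.038 -0.014  0.028] wd 0.029
```

>>> drive_tool([
  {"tx": 0.01,"ty": 0,"tz": 0.0005,"wx": 0,"wy": 0,"wz": 0},
  {"tx": 0.02,"ty": 0,"tz": 0.0005,"wx": 0,"wy": 0,"wz": 0},
  {"tx": 0.03,"ty": 0,"tz": 0.0005,"wx": 0,"wy": 0,"wz": 0},
  {"tx": 0.04,"ty": 0,"tz": 0.0005,"wx": 0,"wy": 0,"wz": 0},
  {"tx": 0.05,"ty": 0,"tz": 0,"wx": 0,"wy": 0,"wz": 0},
])

```text
t: 15.95
position: [0.6117, -0.0186, 0.0736]
tcp_rot: [[0.303, -0.953, -0.0], [-0.953, -0.303, 0.0], [-0.0, 0.0, -1.0]]
wrist_force: [0.4, -0.2, -4.5]
width: 0.0291
```

```bash
python3 -c "
from h import *
delta([.579,.0794,.067],-72.5)"
```

```text
t 15.95 pos [ 0.6117 -0.0186  0.0736] yaw -72.36 q6 59.3 d [-0.1033  0.0015  0.0066] w [0.01 0.   0.14] F [ 0.43 -0.23 -4.46] T [-0.118 -0.078  0.01 ] wd 0.0291
```

>>> drive_tool([
  {"tx": 0.015,"ty": 0,"tz": -0.01,"wx": 0,"wy": 0,"wz": 0},
  {"tx": 0.03,"ty": 0,"tz": -0.04,"wx": 0,"wy": 0,"wz": 0},
  {"tx": 0.04,"ty": 0,"tz": -0.06,"wx": 0,"wy": 0,"wz": 0},
  {"tx": 0.04,"ty": 0,"tz": -0.06,"wx": 0,"wy": 0,"wz": 0},
])

```text
t: 16.35
position: [0.6272, -0.0587, 0.1388]
tcp_rot: [[0.302, -0.953, 0.009], [-0.953, -0.302, -0.003], [0.006, -0.008, -1.0]]
wrist_force: [1.4, 0.1, -4.3]
width: 0.0287
```

```bash
cat > m.py <<'E'
from h import *
for n in ['scene','side']:
    p=snap(n); im=cv2.imread(f'pics/{n}1.png')
    m=(im.max(2)<42).astype(np.uint8)
    m=cv2.morphologyEx(m,cv2.MORPH_OPEN,np.ones((3,3)))
    u=proj(p,[.50,-.224,.004]).astype(int)
    k,l,st,c=cv2.connectedComponentsWithStats(m)
    best=l[u[1],u[0]]
    cs,_=cv2.findContours((l==best).astype(np.uint8),cv2.RETR_EXTERNAL,cv2.CHAIN_APPROX_NONE)
    h=cv2.convexHull(max(cs,key=cv2.contourArea))
    W=np.array([atz(p,q[0],.004)[:2] for q in h]).astype(np.float32)
    print(n,best,st[best],cv2.minAreaRect(W*1000))
delta([.6,-.2,.13],-72.5)
E
python3 m.py
```

```text
scene 3 [ 144   82  100   72 3802] ((505.89459228515625, -227.53765869140625), (261.2645263671875, 240.8144989013672), 0.669644296169281)
side 5 [ 255  145   67   27 1637] ((505.41259765625, -223.5835723876953), (263.3951721191406, 240.0335693359375), 1.4827396869659424)
t 16.45 pos [ 0.6238 -0.0562  0.134 ] yaw -72.39 q6 56.2 d [0.1298 0.0662 0.0039] w [-0.04 -0.01  0.11] F [-0.3  -0.19 -4.29] T [-0.09  -0.021 -0.068] wd 0.0291
```

```bash
python3 -c "
from h import *
delta([.5075,-.270,.11],-90)"
```

```text
t 16.45 pos [ 0.6238 -0.0562  0.134 ] yaw -72.39 q6 56.2 d [0.1685 0.1756 0.0239] w [-0.04 -0.   17.61] F [-0.3  -0.19 -4.29] T [-0.09  -0.021 -0.068] wd 0.0291
```

>>> drive_tool([
  {"tx": 0.02,"ty": 0.021,"tz": 0,"wx": 0,"wy": 0,"wz": 3},
  {"tx": 0.05,"ty": 0.053,"tz": 0,"wx": 0,"wy": 0,"wz": 6},
  {"tx": 0.08,"ty": 0.084,"tz": 0,"wx": 0,"wy": 0,"wz": 9},
  {"tx": 0.11,"ty": 0.115,"tz": 0.005,"wx": 0,"wy": 0,"wz": 12},
  {"tx": 0.135,"ty": 0.141,"tz": 0.01,"wx": 0,"wy": 0,"wz": 15},
])

```text
t: 16.95
position: [0.5281, -0.2276, 0.1218]
tcp_rot: [[0.044, -0.999, -0.003], [-0.999, -0.044, 0.002], [-0.002, 0.003, -1.0]]
wrist_force: [-0.1, 0.1, -4.5]
width: 0.029
```

```bash
python3 -c "
from h import *
delta([.5075,-.270,.1],-90)"
```

```text
t 16.95 pos [ 0.5281 -0.2276  0.1218] yaw -87.46 q6 52.1 d [0.0415 0.0224 0.0218] w [0.16 0.1  2.54] F [-0.1   0.07 -4.54] T [-0.09  -0.057  0.007] wd 0.029
```

>>> drive_tool([
  {"tx": 0.02,"ty": 0.012,"tz": 0.008,"wx": 0,"wy": 0,"wz": 1.5},
  {"tx": 0.034,"ty": 0.018,"tz": 0.015,"wx": 0,"wy": 0,"wz": 2.5},
  {"tx": 0.0415,"ty": 0.0224,"tz": 0.02,"wx": 0,"wy": 0,"wz": 2.5},
  {"tx": 0.0415,"ty": 0.0224,"tz": 0.02,"wx": 0,"wy": 0,"wz": 2.5},
  {"tx": 0.0415,"ty": 0.0224,"tz": 0.02,"wx": 0,"wy": 0,"wz": 2.5},
])

```text
t: 17.45
position: [0.5101, -0.2687, 0.1033]
tcp_rot: [[0.004, -1.0, -0.0], [-1.0, -0.004, 0.001], [-0.001, 0.0, -1.0]]
wrist_force: [0.6, 0.6, -5.1]
width: 0.0289
```

```bash
cat > t.py <<'E'
from h import *
delta([.5075,-.270,.075],-90)
for n in ['scene','wrist','side']:
    p=snap(n,f'{n}7.png')
    for k,z in [('takeout_middle',.042),('mat',.0)]:
        print(n,k,[(np.round(m['location'],1).tolist(),round(m['score'],2),atz(p,m['location'],z)[:2].round(4).tolist()) for m in cams.mark_of(p,k)[:2]])
E
python3 t.py
```

```text
t 17.45 pos [ 0.5101 -0.2687  0.1033] yaw -89.79 q6 50.0 d [0.0014 0.0026 0.0283] w [0.02 0.06 0.21] F [ 0.6   0.57 -5.06] T [-0.038  0.018  0.001] wd 0.0289
scene takeout_middle [([194.1, 106.0], 0.76, [0.4977, -0.2288]), ([194.0, 120.0], 0.48, [0.5409, -0.1803])]
scene mat [([192.6, 116.5], 0.85, [0.5101, -0.2295]), ([270.8, 189.5], 0.32, [0.547, 0.1746])]
wrist takeout_middle [([181.8, 237.2], 0.66, [0.5058, -0.2222])]
wrist mat [([203.1, 212.9], 0.86, [0.5066, -0.2287])]
side takeout_middle [([284.8, 146.5], 0.87, [0.5171, -0.2467])]
side mat [([286.0, 157.8], 0.57, [0.5111, -0.2258])]
```

View pics/scene7.png

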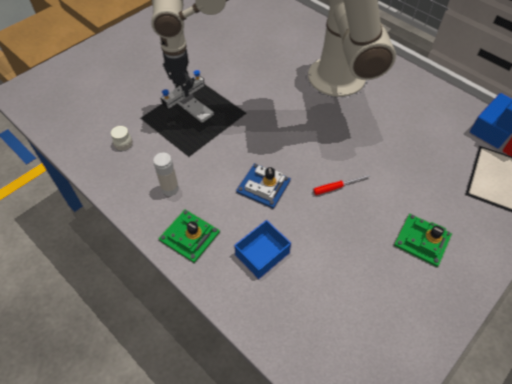

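>>> drive_tool([
  {"tx": 0.0015,"ty": 0.001,"tz": 0.012,"wx": 0,"wy": 0,"wz": 0},
  {"tx": 0.0015,"ty": 0.001,"tz": 0.024,"wx": 0,"wy": 0,"wz": 0},
  {"tx": 0.0015,"ty": 0.001,"tz": 0.033,"wx": 0,"wy": 0,"wz": 0},
  {"tx": 0.0015,"ty": 0.001,"tz": 0.035,"wx": 0,"wy": 0,"wz": 0},
  {"tx": 0.0015,"ty": 0.001,"tz": 0.035,"wx": 0,"wy": 0,"wz": 0},
])

```text
t: 18.4
position: [0.5083, -0.2709, 0.0677]
tcp_rot: [[0.002, -1.0, -0.001], [-1.0, -0.002, 0.001], [-0.001, 0.001, -1.0]]
wrist_force: [0.1, 0.9, -4.9]
width: 0.029
```

>>> drive_tool([
  {"tx": 0,"ty": 0,"tz": 0.001,"wx": 0,"wy": 0,"wz": 0},
  {"tx": 0,"ty": 0,"tz": 0.002,"wx": 0,"wy": 0,"wz": 0},
  {"tx": 0,"ty": 0,"tz": 0.003,"wx": 0,"wy": 0,"wz": 0},
  {"tx": 0,"ty": 0,"tz": 0.003,"wx": 0,"wy": 0,"wz": 0},
])

```text
t: 18.8
position: [0.5088, -0.2713, 0.0658]
tcp_rot: [[0.003, -1.0, 0.0], [-1.0, -0.003, -0.0], [0.0, -0.0, -1.0]]
wrist_force: [-0.2, 0.3, -4.5]
width: 0.0287
```

>>> drive_tool([
  {"tx": 0,"ty": 0,"tz": 0.001,"wx": 0,"wy": 0,"wz": 0},
  {"tx": 0,"ty": 0,"tz": 0.002,"wx": 0,"wy": 0,"wz": 0},
  {"tx": 0,"ty": 0,"tz": 0.0025,"wx": 0,"wy": 0,"wz": 0},
  {"tx": 0,"ty": 0,"tz": 0.0025,"wx": 0,"wy": 0,"wz": 0},
])

```text
t: 19.2
position: [0.5087, -0.2712, 0.0631]
tcp_rot: [[0.003, -1.0, -0.0], [-1.0, -0.003, 0.0], [-0.0, 0.0, -1.0]]
wrist_force: [0.1, 0.1, -4.6]
width: 0.0289
```

>>> drive_tool([
  {"tx": 0,"ty": 0,"tz": 0.0005,"wx": 0,"wy": 0,"wz": 0},
  {"tx": 0,"ty": 0,"tz": 0.001,"wx": 0,"wy": 0,"wz": 0},
  {"tx": 0,"ty": 0,"tz": 0.001,"wx": 0,"wy": 0,"wz": 0},
])

```text
t: 19.5
position: [0.5089, -0.2713, 0.0627]
tcp_rot: [[0.003, -1.0, 0.0], [-1.0, -0.003, -0.0], [0.0, -0.0, -1.0]]
wrist_force: [-2.1, 2.2, 0.4]
width: 0.029
```

>>> drive_tool([
  {"tx": 0,"ty": 0,"tz": 0,"wx": 0,"wy": 0,"wz": 0},
  {"tx": 0,"ty": 0,"tz": 0,"wx": 0,"wy": 0,"wz": 0},
  {"tx": 0,"ty": 0,"tz": 0,"wx": 0,"wy": 0,"wz": 0},
  {"tx": 0,"ty": 0,"tz": 0,"wx": 0,"wy": 0,"wz": 0},
], grip=0.4)

```text
t: 19.9
position: [0.509, -0.2715, 0.0625]
tcp_rot: [[0.002, -1.0, 0.001], [-1.0, -0.002, -0.001], [0.001, -0.001, -1.0]]
wrist_force: [0.4, -1.1, -0.2]
width: 0.0513
```

>>> drive_tool([
  {"tx": 0,"ty": 0,"tz": -0.02,"wx": 0,"wy": 0,"wz": 0},
  {"tx": 0,"ty": 0,"tz": -0.05,"wx": 0,"wy": 0,"wz": 0},
  {"tx": 0,"ty": 0,"tz": -0.1,"wx": 0,"wy": 0,"wz": 0},
  {"tx": 0,"ty": 0,"tz": -0.15,"wx": 0,"wy": 0,"wz": 0},
  {"tx": 0,"ty": 0,"tz": -0.15,"wx": 0,"wy": 0,"wz": 0},
])

```text
t: 20.4
position: [0.5125, -0.2743, 0.2213]
tcp_rot: [[0.003, -1.0, 0.012], [-1.0, -0.003, -0.01], [0.01, -0.012, -1.0]]
wrist_force: [1.6, -0.1, -0.2]
width: 0.051
```

```bash
cat > t.py <<'E'
from h import *
delta([.5075,-.270,.075],-90)
for n in ['scene','wrist','side']:
    p=snap(n,f'{n}8.png')
    for k,z in [('takeout_middle',.004),('takeout',.004),('mat',.0),('knob_grip',.082)]:
        print(n,k,[(np.round(m['location'],1).tolist(),round(m['score'],2),atz(p,m['location'],z)[:2].round(4).tolist()) for m in cams.mark_of(p,k)[:2]])
a=cv2.imread('pics/scene8.png')[60:250,90:330];b=cv2.imread('pics/side8.png')[110:250,150:330]
cv2.imwrite('pics/s8.png',cv2.resize(a,None,fx=3,fy=3));cv2.imwrite('pics/d8.png',cv2.resize(b,None,fx=4,fy=4))
E
python3 t.py
```

```text
t 20.4 pos [ 0.5125 -0.2743  0.2213] yaw -89.85 q6 49.8 d [-0.0058  0.0068  0.1462] w [-0.71 -0.59  0.15] F [ 1.56 -0.14 -0.19] T [ 0.027  0.032 -0.034] wd 0.051
scene takeout_middle [([197.6, 115.9], 0.71, [0.4985, -0.2161]), ([263.8, 254.0], 0.7, [0.723, 0.3115])]
scene takeout [([204.9, 120.6], 0.89, [0.4958, -0.1816])]
scene mat [([192.4, 115.7], 0.61, [0.5081, -0.2329])]
scene knob_grip [([432.1, 227.7], 0.71, [0.3785, 0.612]), ([272.9, 173.7], 0.64, [0.5447, 0.1778])]
wrist takeout_middle [([214.9, 178.7], 0.6, [0.5044, -0.2259])]
wrist takeout [([167.4, 179.1], 0.92, [0.5039, -0.1758])]
wrist mat []
wrist knob_grip [([258.6, 191.3], 0.2, [0.5135, -0.2717])]
side takeout_middle [([287.8, 159.7], 0.77, [0.5036, -0.2007])]
side takeout [([289.9, 161.6], 0.95, [0.495, -0.184])]
side mat [([287.0, 158.1], 0.72, [0.5069, -0.2231]), ([326.6, 239.7], 0.64, [0.3836, 0.3229])]
side knob_grip [([341.1, 297.8], 0.64, [0.3802, 0.6446]), ([271.4, 192.5], 0.53, [0.5571, 0.1881])]
```

View pics/wrist8.png

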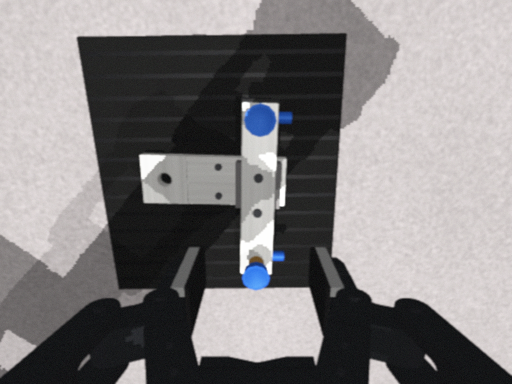

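View pics/d8.png

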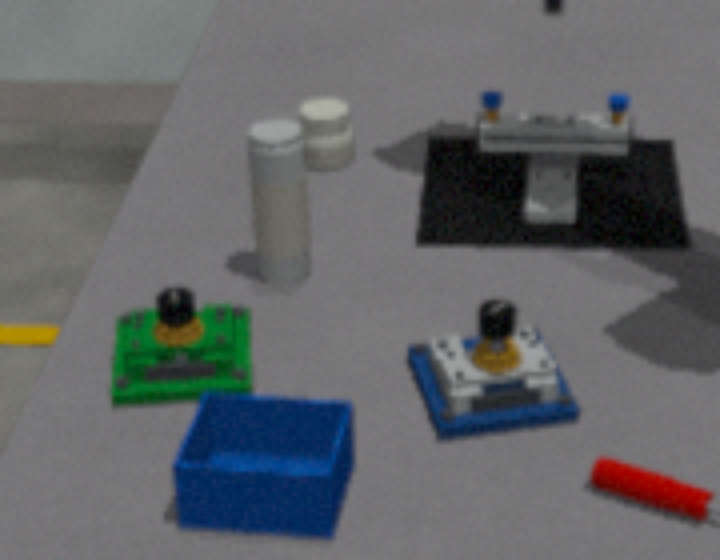

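View pics/s8.png

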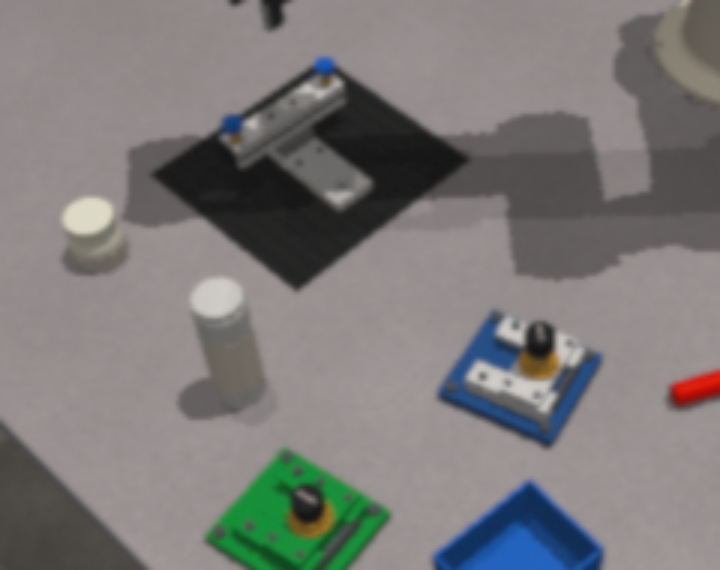

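```bash
python3 -c "
from h import *
p=snap('wrist','wrist9.png')
C=[atz(p,c,.004)[:2] for c in [(78,38),(346,34),(333,286),(118,290)]];print(np.round(C,4),np.mean(C,0))
print([atz(p,c,.016)[:2].round(4) for c in [(140,154),(141,204),(286,158),(285,207)]])
delta([.5,-.27,.2])"
```

```text
[[ 0.64   -0.1045]
 [ 0.644  -0.354 ]
 [ 0.3747 -0.3622]
 [ 0.3689 -0.1064]] [ 0.50691079 -0.23177104]
[array([ 0.5336, -0.1548]), array([ 0.481, -0.15 ]), array([ 0.5299, -0.3006]), array([ 0.4779, -0.3011])]
t 21.2 pos [ 0.5088 -0.2713  0.2122] yaw -89.86 q6 49.8 d [-0.0013  0.0088  0.0122] w [0. 0. 0.] F [ 0.01 -0.07  0.92] T [-0.006  0.048  0.022] wd 0.051
```

```bash
python3 -c "
from h import *
print(job_done())"
```

```text
the job is handed in; nothing more can be done
None
```

The take-out hand is out of its dock and lying flat on the middle of the black mat. The screw is wound fully out and stays up by itself. I handed the job in at about 21 s of the 72 s allowed.

- **Screw:** I pulled the knob up until the thread met, which peaked at 17.6 N of pull. I then turned it anticlockwise about 167° at 13–17 N, and it climbed about 6.8 mm. I stopped when the rise ended and the torque reached about 0.145 N m. In the wrist picture taken after letting go, the knob matched a lift of 12.9 mm. In the final scene and side pictures it is still up.
- **Hand:** I gripped it by the bar and slid it out level. Side forces stayed at about 3–4 N or less. Early in the slide a twist of 0.35 N m appeared from a small misalignment, and I corrected it. I set the hand down softly, with the mat taking its weight gradually.
- **Position:** the last wrist picture puts the tongue's middle at (0.506, −0.227). The mat's centre came out at (0.507, −0.232) in that picture and at about (0.506, −0.225) from the scene and side cameras. So the hand is about 2–5 mm from the centre.
- **Disagreement:** the networks' single-view readings for the tongue's middle varied by up to 26 mm in the side view. I relied on the measured outlines instead.
- **Other things on the bench:** the bystanders and both green docks look unmoved in the pictures. The gripper ended clear, about 0.15 m above where it let go.

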